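# Turn a pipe cap over through the twisted guide

## Robot

A 6-joint arm with a two-finger parallel gripper is mounted at the origin on the work surface. World frame = base frame: x ahead of the robot, y to its left, z up, the work surface at z = 0. Lengths are in m, angles in rad, forces in N, time in s.
With the tool pointing down it reaches from about 0.4 to 0.825 m from the base axis. Payload 7 kg.
Tool frame: the origin (TCP) lies on the front face of the gripper's body, between the roots of the fingers; the fingertips stand 66 mm ahead of it and the grasp point (between the pads) lies 47 mm ahead of it; z points along the fingers, y is the line along which they close (so a half turn about z gives the same grasp; the last joint's range is limited). The gripper opens to 88 mm and grips with 3 to 60 N. Pads are 19 mm wide; open, the fingers measure 130 mm over their backs; the gripper's body (78 mm by 193 mm) begins 47 mm behind the grasp point.
Start: joints at [1.622, 0.359, 0.012, 0, -1.224, -0.288], TCP at [0.158, 0.656, 0.292] pointing down, gripper open.
Joint ranges: [-3.07, 3.07], [-1.43, 2.12], [-1.02, 1.25], [-3.03, 1.67], [-3.05, -0], [-3.03, 3.03]. Speed limits (rad/s): [2.39, 2.39, 3.01, 3.14, 3.14, 3.14].

## Interface

Orientations are given as [roll, pitch, yaw] about the fixed x, y, z axes, in that order (R = Rz(yaw) Ry(pitch) Rx(roll)).
In Python, from station import arm gives the robot as it stands. The module is installed in compiled form; this text tells all that it offers.
- The arm moves only by the tool move_arm, never from a script. Its argument "increments" is a list of rows, each an object of numbers: "jaw": the gripper command: -1 is shut, 1 is fully open, values between are in proportion; "dx", "dy", "dz": the shift along the tool's x, y, z in m; "twist": the turn about the tool's z in rad. A call has 1 to 12 rows; each row shifts and turns the commanded pose from where the row before left it, along the tool's axes as they then stand; what a row does not reach is not made up. A row lasts 1/12 s, in which the tool goes at most 41.7 mm and 7.16 degrees, less where a joint would pass 70% of its speed; a pose out of reach is approached as far as the arm can. A call is refused whole if a number of a shift passes 0.0417 or a number of a turn 0.125, either way. A call with a gripper value outside its range is refused whole. The fingers move at their own pace and stop on an object; "force" is the grip in N (left out, the last holds). Time passes only in rows, so rows that do not move let the fingers close. It gives the time, the measured TCP pose, the force, the opening and the grip force at its end, in the units of the state.
- arm.get_state(): the state, without advancing time (a new reading comes with each control period).
- arm.grab_frame(name): name is "scene" or "top"; returns the picture (420x560x3 uint8, blue, green, red); there is no depth.
- arm.camera_info(name): a dict with "K" (3x3 intrinsics, pixels), "k1" (the pictures are not rectified: a ray, as slopes to the right and down, at radius r is drawn at 1 + k1 r^2 times it, then the intrinsics apply), "extrinsics" (4x4, takes a point from camera to world coordinates). Camera axes: x right, y down, z forward; pixel columns grow to the right and rows downward; lengths in m; the calibration is good to about 2 mm. A picture is of the moment at which its call begins. camera_info takes no time and is no camera call.
- arm.job_done(): hands the job in; it is judged then, once.
Trained networks look in the newest picture that a camera, given by its name, has taken for a name from the list of things; names that differ only in an ending like _2 or _b are one class to them, and where a whole thing is asked for, a point or a joint stands for the part that bears it (a point fixed in the world has none). Each returns a list of dicts, best first, with "score" (0 to 1); they miss things now and then, are a little off and sometimes report something else, mostly with a low value. They report only what shows in the picture. A call takes as long as a camera call. They do not tell look-alikes from the thing itself.
- arm.find_in(camera, name): "position" ([x, y, z] in m, in world coordinates, good to about 4 mm: the middle of the surface that is visible of it).
- arm.silhouettes(camera, name): "pixels" (420x560 bool, what is visible of it).
- arm.pinpoint(camera, name): "position" ([x, y, z] in m, in world coordinates, good to about 4 mm: a listed point, or the origin of a listed thing).
The state is a dict: "t": time; "q": joint angles; "qd": joint speeds; "joint_efforts": joint torques, N m; "eef_pos": TCP position; "ee_rot": TCP orientation; "force": force on the tool from outside, world axes, zero at the start; "moment": the same for the moment, N m; "width": finger opening in m; "gripper_force": force on a finger pad.
Only numpy, scipy, OpenCV 4.12 (cv2) and the standard library are available. Lean on these libraries where they do the work, as an engineer would, in place of code of your own. Each camera call takes 0.05 s, during which the arm holds its last target. There are 200 camera calls.

## Task

Push the grey tray along its track until it is fully home against the end stop under the guide's spout. Then find the one copper pipe cap on the deck that lies mouth down and push it, without lifting it off the deck, over the sill into the twisted guide, so that it drops through and ends lying mouth up in the tray, ready for flux. Leave the two caps that already lie mouth up, and the things on the bench, where they are.

Things in the scene. Friction and masses are not known exactly. Their poses are not given: they have to be found in the camera images.
- guide: Fixed metal turn-over guide. Origin on the bench, vertically below the middle of the sill. x points level from the deck to the spout, y left of that, z up. Deck: bare plate, top 242 mm above the bench, x -215 to 0, y -125 to 125 mm. From the sill (x = 0) a slot of steel rods, twisted by half a turn, slopes down to the spout. Polished metal, friction about 0.16
- sill (a point): Middle of the sill, the deck's end (axes as the guide's). Two strips 12 mm high, 4 mm thick on the deck form a funnel: about 130 mm wide inside at x = -45, 42 mm at the sill. Past the sill a trough 40 mm wide inside falls at 35, then 52 degrees, its walls up to 14 mm above deck level. A cap slides off by itself once its centre is some 5 mm past the sill
- twist_mid (a point): Point on the axis of the twisted slot, halfway along it (axes as the guide's). A cap entering the slot runs through to the spout in about 1 s, turned half over about its line of travel
- spout_end (a point): Middle of the spout's lower lip, 16 mm above the bench (axes as the guide's). The tray slides under it on the bench between two strips 10 mm high, inner faces at y = +-53 mm in the guide's frame, up to a low end stop with its face at x = 196 mm
- tray: Loose grey plastic tray, 110 x 100 mm, 25 mm high, floor and walls 4 mm, no wall on the side to the spout, about 0.45 kg, friction about 0.16, between the track strips 3 mm free each side. Origin: centre of its underside; x along 110 mm, away from the spout. Home: origin at x = 251 mm, y = 0 in the guide's frame; it starts 60 to 110 mm further out (+x)
- tab_top (a point): Middle of the top of the tray's upright tab, 61 mm in +x from the tray's origin, 50 mm above the bench. The tab, on the outer end, 12 mm thick along x, 50 mm wide, 50 mm high from the bench, serves to push or pinch the tray
- cap: Copper pipe cap that lies mouth down on the deck: a round cup 36 mm across, 13 mm high, closed face 5 mm thick, wall 2.5 mm, about 45 g. Origin at its centre, 6.5 mm from either face; its z axis points out of its mouth (so down at the start). Any one of three places side by side on the deck, about 155 mm before the sill, about 75 mm apart
- ready_cap_a: A cap of the same make that already lies mouth up on the deck; origin at its centre, z out of its mouth
- ready_cap_b: Another cap that already lies mouth up on the deck; origin at its centre, z out of its mouth
- pipe_piece: Offcut of copper pipe lying on the bench, 28 mm across, 120 mm long; origin on the underside at mid-length, x along it
- wrench: Steel wrench lying on the bench beyond the guide, along its x; origin on the underside
- socket_fitting: Brass socket fitting standing on the bench, 38 mm across, 45 mm high; origin: centre of its underside
There are look-alikes about, which are no part of the job. Of the things shaped like the tray, the grey one is meant.

How it is judged:
By the outcome, as a careful person would: the job done as asked, in the order asked, and still so for the second after the job is handed in, with the robot touching nothing.
It also fails if it takes over 58 s, if anything falls off the work surface, if the arm or the gripper's body presses on something with over 40 N, if the wrist force passes 120 N, or if a joint passes its speed limit or range.

## Working session

There is one attempt and no reset: what is moved stays moved. The work goes in short steps, Python scripts to look and compute and a tool call to move; the robot and the scene stay as the last step left them, time stands still between calls to the robot, and variables do not carry over. Pictures are saved under pics/ and viewed, at most 10 in all, crops included, and the job is handed in when it is done.

Besides the shell and the picture viewer there is one more tool, called after "Emit:" as name(argument=value, ...) on one line, values as JSON. move_arm: Moves the arm, as the interface text tells. Its arguments: {"type":"object","properties":{"increments":{"type":"array"},"force":{"type":"number"}},"required":["increments"]}

```bash
mkdir -p pics; cat > h.py <<'E'
import numpy as np, cv2
from station import arm
def snap(c,n):
    im=arm.grab_frame(c); cv2.imwrite(f'pics/{n}.png',im); return im
def proj(c,p):
    i=arm.camera_info(c); T=np.linalg.inv(np.array(i['extrinsics'])); q=T[:3,:3]@np.array(p)+T[:3,3]
    s=q[:2]/q[2]; s=s*(1+i['k1']*(s@s)); return (np.array(i['K'])@[s[0],s[1],1])[:2].round(0)
def ray(c,u,v,z):
    i=arm.camera_info(c);K=np.array(i['K']);T=np.array(i['extrinsics'])
    d=np.linalg.inv(K)@[u,v,1];s=d[:2].copy();s0=s.copy()
    for _ in range(20): s=s0/(1+i['k1']*(s@s))
    r=T[:3,:3]@[s[0],s[1],1]; o=T[:3,3]; return o+r*(z-o[2])/r[2]
E
python3 - <<'E'
from h import *
a=snap('scene','s0');b=snap('top','t0')
print(arm.get_state())
for c in('scene','top'):
    for n in('sill','spout_end','twist_mid','tray','tab_top','cap','guide','pipe_piece','wrench','socket_fitting'):
        for d in arm.pinpoint(c,n)[:4]: print(c,n,np.round(d['position'],3),round(d['score'],2),proj(c,d['position']))
E
```

```text
{'t': 0.1, 'q': array([ 1.62208844e+00,  3.59336738e-01,  1.11466111e-02, -3.02987404e-04,
       -1.22409119e+00, -2.88079178e-01]), 'qd': array([-0.00149668, -0.00167131,  0.00309044,  0.00373473, -0.00157319,
       -0.00138243]), 'joint_efforts': array([-2.18718931e-03, -5.84167564e+01,  2.93749917e+01,  7.01550141e+00,
        1.01355326e-02, -5.56692817e-05]), 'eef_pos': array([0.15829502, 0.65582933, 0.29130172]), 'ee_rot': array([ 3.14008793e+00, -1.48836213e-04, -2.36890118e-01]), 'force': array([ 0.6820589 , -0.41122088, -0.23866453]), 'moment': array([-0.02387862, -0.02560189, -0.04159357]), 'gripper_force': 0.0, 'width': 0.08752596999295005}
scene sill [0.492 0.118 0.242] 0.69 [322. 232.]
scene spout_end [ 0.518 -0.091  0.013] 0.85 [262. 250.]
scene spout_end [0.481 0.268 0.249] 0.51 [375. 267.]
scene twist_mid [0.5   0.021 0.137] 0.59 [292. 241.]
scene twist_mid [0.481 0.27  0.25 ] 0.51 [376. 268.]
scene tray [ 0.482 -0.469 -0.002] 0.93 [205. 185.]
scene tray [ 0.206 -0.396 -0.004] 0.84 [280. 165.]
scene tray [ 0.532 -0.205 -0.002] 0.77 [237. 234.]
scene tray [ 0.336 -0.
[... 915 characters left out ...]
p tray [ 0.336 -0.24  -0.001] 0.83 [342. 251.]
top tray [ 0.693 -0.378  0.   ] 0.77 [380. 144.]
top tray [ 0.54  -0.265  0.051] 0.73 [350. 187.]
top tab_top [ 0.752 -0.4    0.047] 0.9 [388. 123.]
top tab_top [ 0.386 -0.196  0.051] 0.88 [329. 236.]
top tab_top [ 0.538 -0.264  0.052] 0.69 [350. 188.]
top tab_top [ 0.462 -0.412  0.05 ] 0.56 [396. 211.]
top cap [0.549 0.289 0.252] 0.55 [163. 178.]
top cap [0.506 0.016 0.143] 0.36 [261. 196.]
top guide [0.492 0.12  0.001] 0.7 [233. 206.]
top pipe_piece [ 0.711 -0.182  0.001] 0.69 [322. 140.]
top wrench [ 0.65  -0.014  0.   ] 0.62 [272. 158.]
top wrench [0.507 0.018 0.144] 0.31 [260. 195.]
top socket_fitting [ 0.752 -0.044  0.001] 0.68 [281. 129.]
```

View pics/s0.png

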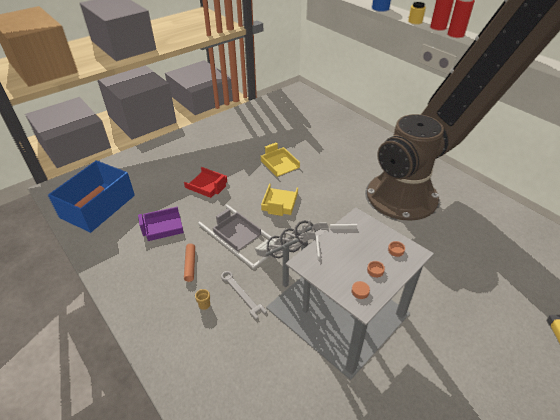

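View pics/t0.png

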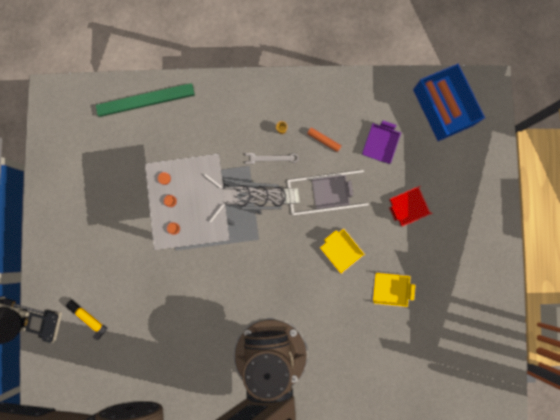

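```bash
python3 - <<'E'
from h import *
a=cv2.imread('pics/s0.png');b=cv2.imread('pics/t0.png')
x=cv2.resize(a[225:315,310:430],None,fx=4,fy=4,interpolation=cv2.INTER_CUBIC)
y=cv2.resize(b[165:245,145:245],None,fx=3.2,fy=4.5,interpolation=cv2.INTER_CUBIC)
y=cv2.resize(b[160:250,145:235],(360,360))
cv2.imwrite('pics/c0.png',cv2.hconcat([cv2.resize(x,(430,360)),y]))
for c,im in(('scene',a),('top',b)):
    hsv=cv2.cvtColor(im,cv2.COLOR_BGR2HSV); m=cv2.inRange(hsv,(0,110,90),(14,255,255))
    n,l,s,ce=cv2.connectedComponentsWithStats(m)
    for k in range(1,n):
        if 30<s[k,4]<500:
            print(c,ce[k].round(1),s[k],ray(c,*ce[k],.250).round(4))
    for d in arm.find_in(c,'cap')+arm.find_in(c,'ready_cap_a'): print(c,np.round(d['position'],3),round(d['score'],2),proj(c,d['position']))
E
```

```text
scene [206.5  17.4] [203   0   8  36 161] [-0.0216 -1.216   0.25  ]
scene [217.7  15.9] [214   0   9  33 182] [-0.0719 -1.1989  0.25  ]
scene [228.6  14.3] [224   0  10  30 214] [-0.122 -1.183  0.25 ]
scene [239.2  12.9] [237   0   6  27 100] [-0.1708 -1.1666  0.25  ]
scene [441.1  14.1] [430   0  24  30 491] [-0.8732 -0.5519  0.25  ]
scene [242.9  67. ] [240  38   7  60 195] [ 0.1453 -0.6908  0.25  ]
scene [233.4  71.2] [228  41  12  61 382] [ 0.1922 -0.6851  0.25  ]
scene [223.6  74.8] [219  44  11  62 299] [ 0.2361 -0.6835  0.25  ]
scene [213.6  77.6] [209  47  11  62 244] [ 0.2762 -0.6882  0.25  ]
scene [ 89.3 196.3] [ 75 186  29  21 165] [ 0.8685 -0.3394  0.25  ]
scene [396.2 248.6] [389 242  16  15 189] [0.4051 0.2623 0.25  ]
scene [189.3 262.4] [184 244  11  38 342] [0.7818 0.0084 0.25  ]
scene [375.5 268.9] [368 261  16  16 209] [0.4835 0.2724 0.25  ]
scene [360.2 289.8] [352 282  18  17 239] [0.5481 0.2896 0.25  ]
scene [0.548 0.29  0.251] 0.8 [361. 290.]
scene [0.406 0.261 0.244] 0.75 [395. 250.]
scene [0.481 0.271 0.248] 0.68 [376. 269.]
top [449.   98.4] [439  81  21  36 261] [ 0.7689 -0.5364  0.25  ]
top [437.9 101.7] [427  82  23  41 223] [ 0.7591 -0.5031  0.25  ]
top [323.7 139.2] [308 128  33  23 289] [ 0.6521 -0.1695  0.25  ]
top [163.8 177.9] [158 172  13  13 126] [0.5487 0.2875 0.25  ]
top [169.7 200.6] [164 195  13  12 123] [0.4833 0.2699 0.25  ]
top [173. 228.] [167 223  13  12 123] [0.4054 0.2602 0.25  ]
top [548.4 326.8] [537 322  23  10  98] [ 0.1093 -0.7939  0.25  ]
top [548.5 340.3] [537 335  23  12 133] [ 0.0713 -0.7929  0.25  ]
top [548.5 353.8] [536 348  24  14 166] [ 0.0335 -0.7916  0.25  ]
top [549.1 367.5] [538 363  22  11  68] [-0.0049 -0.7922  0.25  ]
top [543.9 380.5] [527 372  33  17  52] [-0.0406 -0.7758  0.25  ]
top [0.547 0.282 0.257] 0.48 [165. 178.]
top [0.482 0.272 0.246] 0.52 [169. 201.]
top [0.404 0.259 0.247] 0.45 [174. 228.]
```

View pics/c0.png

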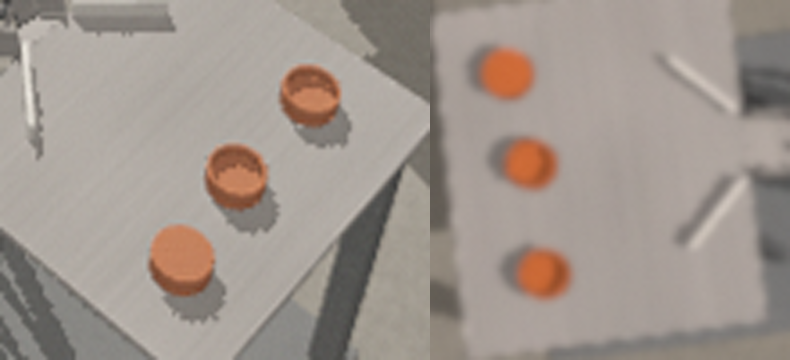

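The caps are at scene (360,290) flat closed top (mouth down), (376,269) and (397,249) open (mouth up). I choose (360,290). The grey tray is at scene (237,234), and the look-alikes are yellow (280,165)/(279,201), red (205,185) and purple (160,222).

Emit:
move_arm(increments=[{"dz":-0.012,"twist":0.122,"jaw":-1},{"dz":-0.012,"twist":0.122,"jaw":-1},{"dz":-0.012,"twist":0.122,"jaw":-1},{"dz":-0.012,"twist":0.122,"jaw":-1},{"dz":-0.012,"twist":0.122,"jaw":-1},{"dz":-0.012,"twist":0.122,"jaw":-1},{"dz":-0.012,"twist":0.122,"jaw":-1},{"dz":-0.012,"twist":0.122,"jaw":-1},{"dz":-0.012,"twist":0.122,"jaw":-1},{"dz":-0.012,"twist":0.121,"jaw":-1}], force=10)

```text
$.increments[0]: bad value
```

Emit:
move_arm(increments=[{"dx":0.033,"dy":-0.0226},{"dx":0.033,"dy":-0.0226},{"dx":0.033,"dy":-0.0226},{"dx":0.033,"dy":-0.0226},{"dx":0.033,"dy":-0.0226},{"dx":0.033,"dy":-0.0226},{"dx":0.033,"dy":-0.0226},{"dx":0.033,"dy":-0.0226},{"dx":0.033,"dy":-0.0226},{"dx":0.033,"dy":-0.0226},{"dx":0.033,"dy":-0.0226},{"dx":0.033,"dy":-0.0226}])

```text
$.increments[0]: bad value
```

Emit:
move_arm(increments=[{"dx":0,"dy":0,"dz":-0.012,"twist":0.122,"jaw":-1},{"dx":0,"dy":0,"dz":-0.012,"twist":0.122,"jaw":-1},{"dx":0,"dy":0,"dz":-0.012,"twist":0.122,"jaw":-1},{"dx":0,"dy":0,"dz":-0.012,"twist":0.122,"jaw":-1},{"dx":0,"dy":0,"dz":-0.012,"twist":0.122,"jaw":-1},{"dx":0,"dy":0,"dz":-0.012,"twist":0.122,"jaw":-1},{"dx":0,"dy":0,"dz":-0.012,"twist":0.122,"jaw":-1},{"dx":0,"dy":0,"dz":-0.012,"twist":0.122,"jaw":-1},{"dx":0,"dy":0,"dz":-0.012,"twist":0.122,"jaw":-1},{"dx":0,"dy":0,"dz":-0.012,"twist":0.121,"jaw":-1}], force=10)

```text
t: 2.13
eef_pos: [0.1583, 0.6561, 0.4128]
ee_rot: [3.142, 0.0, -1.462]
force: [-0.4, 0.5, 0.2]
width: 0.0266
gripper_force: 0.0
```

Emit:
move_arm(increments=[{"dx":0.033,"dy":-0.0226,"dz":0,"twist":0,"jaw":-1},{"dx":0.033,"dy":-0.0226,"dz":0,"twist":0,"jaw":-1},{"dx":0.033,"dy":-0.0226,"dz":0,"twist":0,"jaw":-1},{"dx":0.033,"dy":-0.0226,"dz":0,"twist":0,"jaw":-1},{"dx":0.033,"dy":-0.0226,"dz":0,"twist":0,"jaw":-1},{"dx":0.033,"dy":-0.0226,"dz":0,"twist":0,"jaw":-1},{"dx":0.033,"dy":-0.0226,"dz":0,"twist":0,"jaw":-1},{"dx":0.033,"dy":-0.0226,"dz":0,"twist":0,"jaw":-1},{"dx":0.033,"dy":-0.0226,"dz":0,"twist":0,"jaw":-1},{"dx":0.033,"dy":-0.0226,"dz":0,"twist":0,"jaw":-1},{"dx":0.033,"dy":-0.0226,"dz":0,"twist":0,"jaw":-1},{"dx":0.033,"dy":-0.0226,"dz":0,"twist":0,"jaw":-1}])

```text
t: 3.13
eef_pos: [0.474, 0.2921, 0.4126]
ee_rot: [-3.141, 0.001, -1.455]
force: [0.6, 1.8, -0.2]
width: 0.0003
gripper_force: 0.0
```

Emit:
move_arm(increments=[{"dx":0.04,"dy":0,"dz":0,"twist":0,"jaw":-1},{"dx":0.04,"dy":0,"dz":0,"twist":0,"jaw":-1},{"dx":0.04,"dy":0,"dz":0,"twist":0,"jaw":-1},{"dx":0.04,"dy":0,"dz":0,"twist":0,"jaw":-1},{"dx":0.04,"dy":0,"dz":0,"twist":0,"jaw":-1},{"dx":0.04,"dy":0,"dz":0,"twist":0,"jaw":-1},{"dx":0.04,"dy":0,"dz":0,"twist":0,"jaw":-1},{"dx":0.04,"dy":0,"dz":0,"twist":0,"jaw":-1},{"dx":0.04,"dy":0,"dz":0,"twist":0,"jaw":-1},{"dx":0.04,"dy":0,"dz":0,"twist":0,"jaw":-1},{"dx":0.04,"dy":0,"dz":0,"twist":0,"jaw":-1},{"dx":0.04,"dy":0,"dz":0,"twist":0,"jaw":-1}])

```text
t: 4.13
eef_pos: [0.528, -0.185, 0.4126]
ee_rot: [-3.141, -0.0, -1.456]
force: [1.0, 1.1, 0.6]
width: 0.0009
gripper_force: 0.0
```

Emit:
move_arm(increments=[{"dx":0.034,"dy":0,"dz":0,"twist":0,"jaw":-1},{"dx":0.034,"dy":0,"dz":0,"twist":0,"jaw":-1},{"dx":0.034,"dy":0,"dz":0,"twist":0,"jaw":-1},{"dx":0.028,"dy":0,"dz":0.01,"twist":0,"jaw":-1},{"dx":0,"dy":0,"dz":0.04,"twist":0,"jaw":-1},{"dx":0,"dy":0,"dz":0.04,"twist":0,"jaw":-1},{"dx":0,"dy":0,"dz":0.04,"twist":0,"jaw":-1},{"dx":0,"dy":0,"dz":0.04,"twist":0,"jaw":-1},{"dx":0,"dy":0,"dz":0.04,"twist":0,"jaw":-1},{"dx":0,"dy":0,"dz":0.04,"twist":0,"jaw":-1},{"dx":0,"dy":0,"dz":0.02,"twist":0,"jaw":-1},{"dx":0,"dy":0,"dz":0,"twist":0,"jaw":-1}])

```text
t: 5.13
eef_pos: [0.5403, -0.3112, 0.1367]
ee_rot: [3.133, 0.004, -1.457]
force: [-0.6, 0.4, 0.3]
width: 0.0005
gripper_force: 0.0
```

Emit:
move_arm(increments=[{"dx":0,"dy":-0.003,"dz":0.02,"twist":0,"jaw":-1},{"dx":0,"dy":0,"dz":0.02,"twist":0,"jaw":-1},{"dx":-0.01,"dy":0,"dz":0,"twist":0,"jaw":-1},{"dx":-0.01,"dy":0,"dz":0,"twist":0,"jaw":-1},{"dx":-0.006,"dy":0,"dz":0,"twist":0,"jaw":-1},{"dx":-0.006,"dy":0,"dz":0,"twist":0,"jaw":-1},{"dx":-0.008,"dy":0,"dz":0,"twist":0,"jaw":-1},{"dx":-0.008,"dy":0,"dz":0,"twist":0,"jaw":-1},{"dx":-0.008,"dy":0,"dz":0,"twist":0,"jaw":-1},{"dx":-0.008,"dy":0,"dz":0,"twist":0,"jaw":-1},{"dx":-0.008,"dy":0,"dz":0,"twist":0,"jaw":-1},{"dx":-0.008,"dy":0,"dz":0,"twist":0,"jaw":-1}])

```text
t: 6.13
eef_pos: [0.5369, -0.2315, 0.1022]
ee_rot: [-3.142, -0.0, -1.456]
force: [-0.1, -1.6, 0.3]
width: 0.001
gripper_force: 0.7
```

Emit:
move_arm(increments=[{"dx":-0.005,"dy":0,"dz":0,"twist":0,"jaw":-1},{"dx":-0.005,"dy":0,"dz":0,"twist":0,"jaw":-1},{"dx":-0.004,"dy":0,"dz":0,"twist":0,"jaw":-1},{"dx":-0.004,"dy":0,"dz":0,"twist":0,"jaw":-1},{"dx":-0.002,"dy":0,"dz":0,"twist":0,"jaw":-1},{"dx":-0.002,"dy":0,"dz":0,"twist":0,"jaw":-1},{"dx":0,"dy":0,"dz":0,"twist":0,"jaw":-1}])

```text
t: 6.72
eef_pos: [0.5344, -0.2101, 0.102]
ee_rot: [3.141, 0.0, -1.456]
force: [0.3, 0.4, -0.6]
width: 0.0006
gripper_force: 0.0
```

Emit:
move_arm(increments=[{"dx":-0.0015,"dy":0,"dz":0,"twist":0,"jaw":-1},{"dx":-0.0015,"dy":0,"dz":0,"twist":0,"jaw":-1},{"dx":-0.001,"dy":0,"dz":0,"twist":0,"jaw":-1}])

```text
t: 6.97
eef_pos: [0.5343, -0.2076, 0.1026]
ee_rot: [-3.142, -0.002, -1.455]
force: [-0.0, -14.2, 2.3]
width: 0.0005
gripper_force: 6.9
```

Emit:
move_arm(increments=[{"dx":-0.001,"dy":0,"dz":0,"twist":0,"jaw":-1},{"dx":-0.001,"dy":0,"dz":0,"twist":0,"jaw":-1}])

```text
t: 7.13
eef_pos: [0.5343, -0.2071, 0.1033]
ee_rot: [-3.141, -0.004, -1.455]
force: [-1.4, -22.8, 5.7]
width: 0.0008
gripper_force: 11.4
```

Emit:
move_arm(increments=[{"dx":0.01,"dy":0,"dz":0,"twist":0,"jaw":-1},{"dx":0.01,"dy":0,"dz":-0.02,"twist":0,"jaw":-1},{"dx":0,"dy":0,"dz":-0.04,"twist":0,"jaw":-1},{"dx":0,"dy":0,"dz":-0.04,"twist":0,"jaw":-1},{"dx":0,"dy":0,"dz":-0.04,"twist":0,"jaw":-1},{"dx":0,"dy":0,"dz":-0.04,"twist":0,"jaw":-1},{"dx":0,"dy":0,"dz":-0.04,"twist":0,"jaw":-1},{"dx":0,"dy":0,"dz":-0.04,"twist":0,"jaw":-1},{"dx":0,"dy":0,"dz":-0.04,"twist":0,"jaw":-1},{"dx":-0.03,"dy":0,"dz":0,"twist":0,"jaw":-0.545},{"dx":-0.04,"dy":0,"dz":0,"twist":0,"jaw":-0.545},{"dx":-0.04,"dy":0,"dz":0,"twist":0,"jaw":-0.545}])

```text
t: 8.13
eef_pos: [0.5231, -0.1144, 0.4025]
ee_rot: [-3.141, 0.001, -1.458]
force: [0.6, 0.8, -0.3]
width: 0.0152
gripper_force: 0.0
```

Emit:
move_arm(increments=[{"dx":-0.04,"dy":-0.006,"dz":0,"twist":0,"jaw":-0.545},{"dx":-0.04,"dy":-0.006,"dz":0,"twist":0,"jaw":-0.545},{"dx":-0.04,"dy":-0.006,"dz":0,"twist":0,"jaw":-0.545},{"dx":-0.04,"dy":-0.006,"dz":0,"twist":0,"jaw":-0.545},{"dx":-0.04,"dy":-0.006,"dz":0,"twist":0,"jaw":-0.545},{"dx":-0.04,"dy":-0.006,"dz":0,"twist":0,"jaw":-0.545},{"dx":-0.04,"dy":-0.006,"dz":0,"twist":0,"jaw":-0.545},{"dx":-0.04,"dy":-0.006,"dz":0,"twist":0,"jaw":-0.545},{"dx":-0.04,"dy":-0.006,"dz":0,"twist":0,"jaw":-0.545},{"dx":-0.04,"dy":-0.006,"dz":0,"twist":0,"jaw":-0.545},{"dx":-0.04,"dy":-0.006,"dz":0,"twist":0,"jaw":-0.545},{"dx":-0.02,"dy":-0.006,"dz":0,"twist":0,"jaw":-0.545}])

```text
t: 9.13
eef_pos: [0.5415, 0.3542, 0.4011]
ee_rot: [3.14, 0.0, -1.454]
force: [0.1, 0.3, -0.6]
width: 0.0198
gripper_force: 0.0
```

```bash
cat >> h.py <<'E'
U=np.array([.1148,-.9934]);V=np.array([.9934,.1148]);O=np.array([.4935,.119])
def G(p): r=np.array(p)[:2]-O; return np.array([r@U,r@V]).round(4)
def W(X,Y,z): return np.r_[O+X*U+Y*V,z]
def caps(c,im,z=.250):
    m=cv2.inRange(cv2.cvtColor(im,cv2.COLOR_BGR2HSV),(0,110,90),(14,255,255))
    n,l,s,ce=cv2.connectedComponentsWithStats(m)
    for k in range(1,n):
        g=G(ray(c,*ce[k],z))
        if s[k,4]>30 and -.25<g[0]<.08 and abs(g[1])<.14: print(c,'cap blob',ce[k].round(1),s[k,4],g)
E
python3 - <<'E'
from h import *
a=snap('scene','s1');b=snap('top','t1')
s=arm.get_state();print(s['t'],s['eef_pos'],s['ee_rot'],s['width'],G(s['eef_pos']))
for c,im in(('scene',a),('top',b)):
    caps(c,im)
    for d in arm.pinpoint(c,'tray')[:5]:
        g=G(d['position']); print(c,g) if abs(g[1])<.05 else 0
t=b[165:225,270:380]; cv2.imwrite('pics/c1.png',cv2.hconcat([cv2.resize(a[200:275,180:320],(400,214)),cv2.resize(t,(392,214))]))
E
```

```text
9.2333 [0.54191452 0.35370045 0.39997848] [ 3.13905902e+00 -1.03858237e-03 -1.45285653e+00] 0.020040535427377798 [-0.2276  0.075 ]
scene cap blob [360.  290.1] 225 [-0.1633  0.0749]
scene [0.2494 0.0014]
top cap blob [163.7 177.9] 126 [-0.1613  0.0741]
top cap blob [169.7 200.6] 123 [-0.151   0.0072]
top cap blob [172.9 228. ] 122 [-0.1505 -0.0713]
top [0.2518 0.0019]
```

View pics/c1.png

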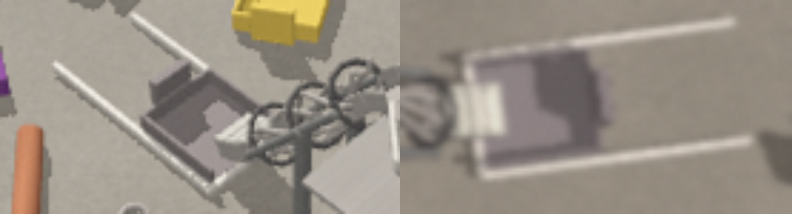

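The tray is home: in the crop its open side sits against the stop under the spout, and its tab is at the outer end.

Emit:
move_arm(increments=[{"dx":0,"dy":0,"dz":0.03,"twist":0,"jaw":-0.545},{"dx":0,"dy":0,"dz":0.03,"twist":0,"jaw":-0.545},{"dx":0,"dy":0,"dz":0.02,"twist":0,"jaw":-0.545},{"dx":0,"dy":0,"dz":0.009,"twist":0,"jaw":-0.545},{"dx":0,"dy":0,"dz":0,"twist":0,"jaw":-0.545}])

```text
t: 9.75
eef_pos: [0.5417, 0.3486, 0.3114]
ee_rot: [3.139, -0.002, -1.457]
force: [-0.2, -0.0, -0.0]
width: 0.02
gripper_force: 0.0
```

Emit:
move_arm(increments=[{"dx":0.01,"dy":0,"dz":0,"twist":0,"jaw":-0.545},{"dx":0.01,"dy":0,"dz":0,"twist":0,"jaw":-0.545},{"dx":0.008,"dy":0,"dz":0,"twist":0,"jaw":-0.545},{"dx":0.004,"dy":0,"dz":0,"twist":0,"jaw":-0.545},{"dx":0.004,"dy":0,"dz":0,"twist":0,"jaw":-0.545},{"dx":0.006,"dy":0,"dz":0,"twist":0,"jaw":-0.545},{"dx":0.008,"dy":0,"dz":0,"twist":0,"jaw":-0.545},{"dx":0.008,"dy":0,"dz":0,"twist":0,"jaw":-0.545},{"dx":0.008,"dy":0,"dz":0,"twist":0,"jaw":-0.545},{"dx":0.008,"dy":0,"dz":0,"twist":0,"jaw":-0.545},{"dx":0.006,"dy":0,"dz":0,"twist":0,"jaw":-0.545},{"dx":0.003,"dy":0,"dz":0,"twist":0,"jaw":-0.545}])

```text
t: 10.75
eef_pos: [0.5518, 0.2667, 0.3132]
ee_rot: [3.141, -0.0, -1.456]
force: [0.1, 0.7, -0.6]
width: 0.0198
gripper_force: 0.1
```

```bash
python3 - <<'E'
from h import *
a=snap('scene','s2')
s=arm.get_state();print(s['t'],s['eef_pos'],s['ee_rot'],s['force'],G(s['eef_pos']))
caps('scene',a); print(proj('scene',W(-.115,.0745,.25)))
cv2.imwrite('pics/c2.png',cv2.resize(a[200:320,300:460],(640,480)))
E
```

```text
10.8 [0.55183953 0.26659359 0.31323158] [ 3.14153627e+00 -1.06078739e-04 -1.45652307e+00] [-0.31059666 -0.53633481 -0.57289274] [-0.1399  0.0749]
scene cap blob [398.  250.6] 102 [-0.1587 -0.0689]
scene cap blob [376.4 271.1] 133 [-0.1584  0.0112]
[341. 277.]
```

View pics/c2.png

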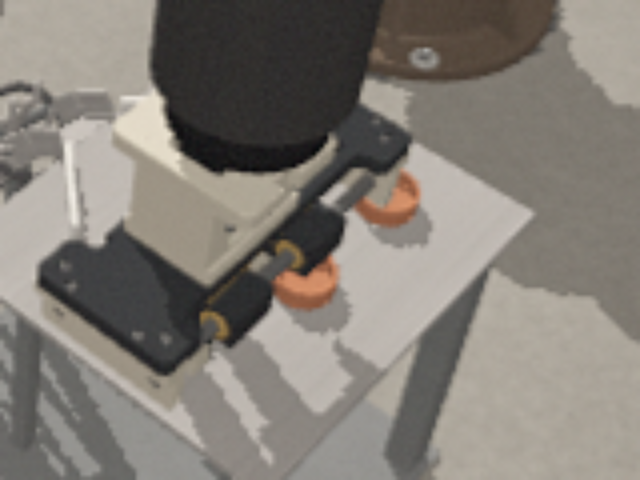

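Emit:
move_arm(increments=[{"dx":0.001,"dy":-0.0028,"dz":0.001,"twist":0.117,"jaw":-0.545},{"dx":0.001,"dy":-0.0028,"dz":0,"twist":0.117,"jaw":-0.545},{"dx":0.001,"dy":-0.0028,"dz":0,"twist":0.117,"jaw":-0.545},{"dx":0.001,"dy":-0.0028,"dz":0,"twist":0.117,"jaw":-0.545},{"dx":0.001,"dy":-0.0028,"dz":0,"twist":0.117,"jaw":-0.545},{"dx":0.001,"dy":-0.0028,"dz":0,"twist":0.117,"jaw":-0.545},{"dx":0.001,"dy":-0.0028,"dz":0,"twist":0.117,"jaw":-0.545},{"dx":0.004,"dy":0,"dz":0,"twist":0,"jaw":-0.545},{"dx":0.006,"dy":0,"dz":0,"twist":0,"jaw":-0.545},{"dx":0.006,"dy":0,"dz":0,"twist":0,"jaw":-0.545}])

```text
t: 11.63
eef_pos: [0.5578, 0.2441, 0.312]
ee_rot: [3.141, -0.0, -2.271]
force: [-0.3, 0.2, -0.4]
width: 0.02
gripper_force: 0.1
```

```bash
python3 - <<'E'
from h import *
a=snap('scene','s3');b=snap('top','t3')
s=arm.get_state();y=s['ee_rot'][2];g=G(s['eef_pos']);d=y+1.4557
print(s['t'],s['eef_pos'],s['ee_rot'],s['force'],g,d,'cap',g+.0245*np.array([np.cos(d),np.sin(d)]))
caps('scene',a);caps('top',b)
cv2.imwrite('pics/c3.png',cv2.hconcat([cv2.resize(a[210:310,300:400],(400,400)),cv2.resize(b[155:255,140:240],(400,400))]))
E
```

```text
11.7333 [0.557536   0.24373982 0.31247073] [ 3.14149984e+00  1.35540167e-04 -2.27242587e+00] [-0.17240432  1.09869512 -0.09884129] [-0.1166  0.0779] -0.8167258741027579 cap [-0.09982702  0.06004175]
scene cap blob [400.6 248. ] 65 [-0.1586 -0.0795]
scene cap blob [342.4 272.4] 80 [-0.1096  0.0641]
scene cap blob [376.3 271.8] 110 [-0.1593  0.0129]
top cap blob [186.  180.2] 126 [-0.0984  0.0588]
top cap blob [169.9 200.6] 120 [-0.1507  0.0071]
top cap blob [173. 228.] 123 [-0.1504 -0.0713]
```

View pics/c3.png

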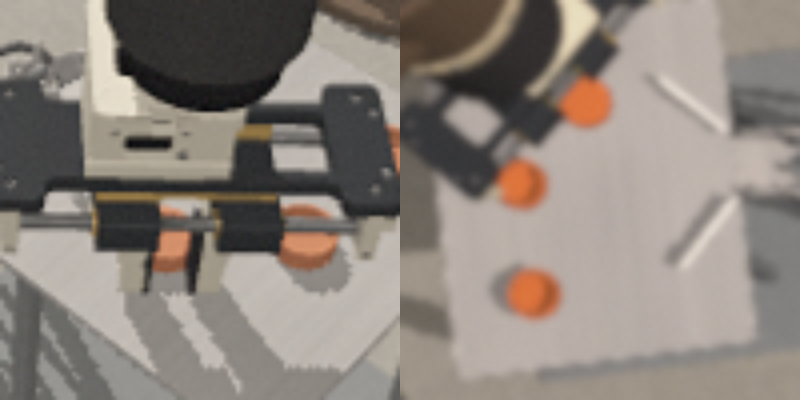

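Emit:
move_arm(increments=[{"dx":0.006,"dy":0.0004,"dz":0,"twist":0,"jaw":-0.545},{"dx":0.0065,"dy":0.0004,"dz":0,"twist":0,"jaw":-0.545},{"dx":0.0065,"dy":0.0004,"dz":0,"twist":0,"jaw":-0.545},{"dx":0.0065,"dy":0.0004,"dz":0,"twist":0,"jaw":-0.545},{"dx":0.0065,"dy":0.0004,"dz":0,"twist":0,"jaw":-0.545},{"dx":0.0065,"dy":0.0004,"dz":0,"twist":0,"jaw":-0.545},{"dx":0.0065,"dy":0.0004,"dz":0,"twist":0,"jaw":-0.545},{"dx":0.0065,"dy":0.0004,"dz":0,"twist":0,"jaw":-0.545},{"dx":0.0065,"dy":0.0004,"dz":0,"twist":0,"jaw":-0.545},{"dx":0.0065,"dy":0.0004,"dz":0,"twist":0,"jaw":-0.545},{"dx":0.0065,"dy":0.0004,"dz":0,"twist":0,"jaw":-0.545},{"dx":0.005,"dy":0,"dz":0,"twist":0,"jaw":-0.545}])

```text
t: 12.73
eef_pos: [0.5052, 0.1888, 0.3123]
ee_rot: [-3.142, 0.0, -2.275]
force: [0.4, -1.0, 0.6]
width: 0.0198
gripper_force: 0.1
```

```bash
python3 - <<'E'
from h import *
a=snap('scene','s4');b=snap('top','t4')
s=arm.get_state();y=s['ee_rot'][2];g=G(s['eef_pos']);d=y+1.4557
print(s['t'],s['eef_pos'],s['force'],g,d,'cap',g+.0245*np.array([np.cos(d),np.sin(d)]))
caps('scene',a);caps('top',b)
cv2.imwrite('pics/c4.png',cv2.resize(b[160:230,180:250],(560,560),interpolation=cv2.INTER_CUBIC))
E
```

```text
12.8333 [0.50529547 0.1887809  0.31239967] [0.26162034 0.02102567 0.397031  ] [-0.068   0.0197] -0.8192878827332615 cap [-0.05127283  0.00179883]
scene cap blob [341.8 243.9] 99 [-0.0581  0.0017]
scene cap blob [396.2 248.6] 185 [-0.1526 -0.0712]
scene cap blob [375.5 268.9] 204 [-0.1537  0.0079]
top cap blob [205.7 198.6] 101 [-0.0488 -0.0006]
top cap blob [173.5 201.8] 32 [-0.1407  0.0023]
top cap blob [173.1 227.8] 129 [-0.1499 -0.0706]
```

View pics/c4.png

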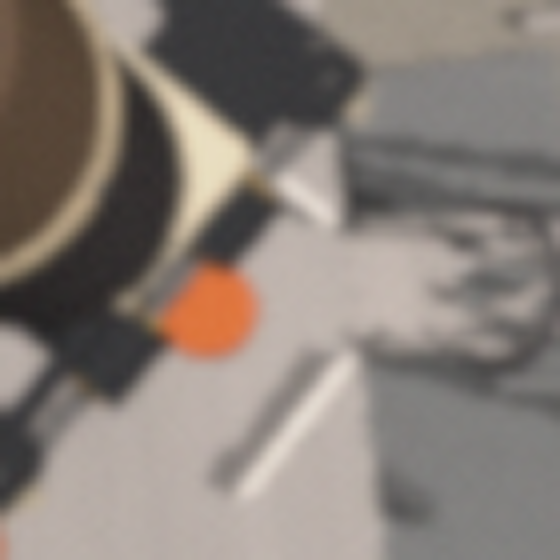

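Emit:
move_arm(increments=[{"dx":0.0005,"dy":0.0028,"dz":0,"twist":-0.117,"jaw":-0.545},{"dx":0.0005,"dy":0.0028,"dz":0,"twist":-0.117,"jaw":-0.545},{"dx":0.0005,"dy":0.0028,"dz":0,"twist":-0.117,"jaw":-0.545},{"dx":0.0005,"dy":0.0028,"dz":0,"twist":-0.117,"jaw":-0.545},{"dx":0.0005,"dy":0.0028,"dz":0,"twist":-0.117,"jaw":-0.545},{"dx":0.0005,"dy":0.0028,"dz":0,"twist":-0.117,"jaw":-0.545},{"dx":0.0005,"dy":0.0028,"dz":0,"twist":-0.116,"jaw":-0.545},{"dx":0.003,"dy":0,"dz":0,"twist":0,"jaw":-0.727},{"dx":0.003,"dy":0,"dz":0,"twist":0,"jaw":-0.727}])

```text
t: 13.58
eef_pos: [0.4875, 0.1868, 0.3122]
ee_rot: [-3.142, -0.0, -1.46]
force: [0.1, 0.2, -0.3]
width: 0.0139
gripper_force: 0.1
```

```bash
python3 - <<'E'
from h import *
a=snap('scene','s5');b=snap('top','t5')
s=arm.get_state();y=s['ee_rot'][2];g=G(s['eef_pos']);d=y+1.4557
print(s['t'],s['eef_pos'],s['width'],s['force'],g,d,'cap',g+.0265*np.array([np.cos(d),np.sin(d)]))
caps('scene',a);caps('top',b); print(G(ray('top',222.5,195.9,.25)))
E
```

```text
13.6833 [0.4876003  0.18645049 0.31220037] 0.012327316083663234 [-0.34182363 -0.65165876 -0.11972484] [-0.0677  0.0019] -0.004892951983648919 cap [-0.04120032  0.00177034]
scene cap blob [396.1 248.7] 186 [-0.1526 -0.0711]
scene cap blob [375.5 268.8] 209 [-0.1534  0.0075]
top cap blob [210.5 197.2] 82 [-0.0346  0.0015]
top cap blob [173. 228.] 123 [-0.1504 -0.0713]
[-0.0005  0.0007]
```

Emit:
move_arm(increments=[{"dx":0.004,"dy":0.0005,"dz":0,"twist":0,"jaw":-0.727},{"dx":0.005,"dy":0.0005,"dz":0,"twist":0,"jaw":-0.727},{"dx":0.005,"dy":0,"dz":0,"twist":0,"jaw":-0.727},{"dx":0.005,"dy":0,"dz":0,"twist":0,"jaw":-0.727},{"dx":0.005,"dy":0,"dz":0,"twist":0,"jaw":-0.727},{"dx":0.005,"dy":0,"dz":0,"twist":0,"jaw":-0.727},{"dx":0.005,"dy":0,"dz":0,"twist":0,"jaw":-0.727},{"dx":0.004,"dy":0,"dz":0,"twist":0,"jaw":-0.727},{"dx":0.004,"dy":0,"dz":0,"twist":0,"jaw":-0.727}])

```text
t: 14.43
eef_pos: [0.4913, 0.1445, 0.3122]
ee_rot: [-3.141, 0.0, -1.457]
force: [0.0, -0.7, 0.5]
width: 0.0122
gripper_force: 0.1
```

Emit:
move_arm(increments=[{"dx":0.002,"dy":0,"dz":0,"twist":0,"jaw":-0.727},{"dx":0.002,"dy":0,"dz":0,"twist":0,"jaw":-0.727},{"dx":0.001,"dy":0,"dz":0,"twist":0,"jaw":-0.727},{"dx":0,"dy":0,"dz":0,"twist":0,"jaw":-0.727},{"dx":0,"dy":0,"dz":0,"twist":0,"jaw":-0.727},{"dx":0,"dy":0,"dz":0,"twist":0,"jaw":-0.727}])

```text
t: 14.93
eef_pos: [0.4917, 0.1401, 0.3121]
ee_rot: [3.141, -0.0, -1.457]
force: [-0.4, -0.5, -0.4]
width: 0.0117
gripper_force: 0.0
```

```bash
python3 - <<'E'
from h import *
a=snap('scene','s6');b=snap('top','t6')
s=arm.get_state();g=G(s['eef_pos'])
print(s['t'],s['eef_pos'],s['width'],s['force'],g,'cap',g+[.0265,0])
caps('top',b)
cv2.imwrite('pics/c6.png',cv2.hconcat([cv2.resize(a[190:280,200:340],(400,257)),cv2.resize(b[160:240,190:315],(400,257))]))
E
```

```text
15.0333 [0.49171327 0.14010042 0.31213208] 0.012175830422288763 [ 0.04589074  0.60833639 -0.76306748] [-0.0212  0.0006] cap [0.0053 0.0006]
top cap blob [172.9 228. ] 122 [-0.1505 -0.0713]
```

View pics/c6.png

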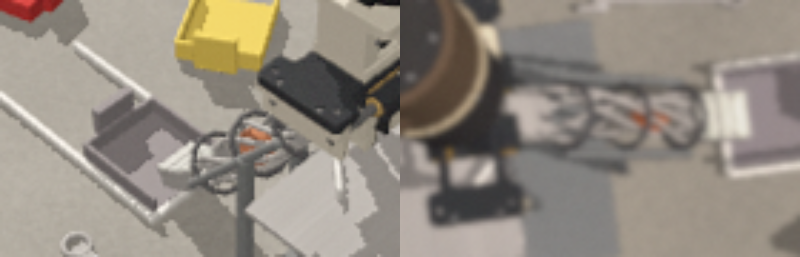

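The cap is running through the twisted slot (left crop (255,138)). I'll retreat up and look.

Emit:
move_arm(increments=[{"dx":-0.005,"dy":0,"dz":0,"twist":0,"jaw":-0.727},{"dx":-0.01,"dy":0,"dz":-0.005,"twist":0,"jaw":-0.727},{"dx":0,"dy":0,"dz":-0.03,"twist":0,"jaw":-0.727},{"dx":0,"dy":0,"dz":-0.03,"twist":0,"jaw":-0.727},{"dx":0,"dy":0,"dz":-0.03,"twist":0,"jaw":-0.727},{"dx":-0.035,"dy":0,"dz":0,"twist":0,"jaw":-0.727},{"dx":-0.04,"dy":0,"dz":0,"twist":0,"jaw":-0.727},{"dx":-0.04,"dy":0,"dz":0,"twist":0,"jaw":-0.727},{"dx":-0.04,"dy":0,"dz":0,"twist":0,"jaw":-0.727},{"dx":-0.04,"dy":0,"dz":0,"twist":0,"jaw":-0.727},{"dx":-0.02,"dy":0,"dz":0,"twist":0,"jaw":-0.727},{"dx":0,"dy":0,"dz":0,"twist":0,"jaw":-0.727}])

```text
t: 16.03
eef_pos: [0.4645, 0.3731, 0.4061]
ee_rot: [3.141, -0.001, -1.453]
force: [0.7, -0.5, -0.0]
width: 0.0118
gripper_force: 0.0
```

```bash
python3 - <<'E'
from h import *
a=snap('scene','s7');b=snap('top','t7')
caps('top',b)
for c in('scene','top'):
    for n in('cap','tray'):
        for d in arm.pinpoint(c,n):
            g=G(d['position'])
            if .1<g[0]<.4 and abs(g[1])<.06: print(c,n,g,round(d['position'][2],3))
cv2.imwrite('pics/c7.png',cv2.hconcat([cv2.resize(a[195:275,200:320],(450,300),interpolation=cv2.INTER_CUBIC),cv2.resize(b[165:225,280:350],(350,300))]))
E
```

```text
top cap blob [169.8 200.6] 124 [-0.151   0.0071]
top cap blob [173. 228.] 123 [-0.1504 -0.0713]
scene cap [0.2549 0.0004] -0.003
scene cap [0.2606 0.0008] 0.008
scene tray [0.2522 0.002 ] -0.001
top cap [0.2609 0.0014] 0.014
top tray [0.2521 0.0014] -0.0
```

View pics/c7.png

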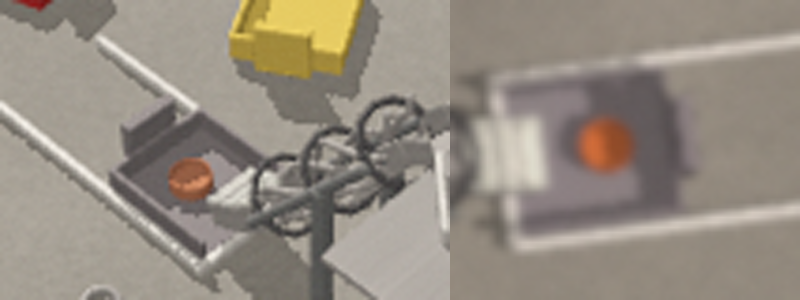

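```bash
python3 - <<'E'
from h import *
for c,n,ctr in(('s','scene',W(.31,.0,.045)),('t','top',W(.31,0,.045))):
    A,B=[cv2.imread(f'pics/{c}{k}.png',0).astype(np.float32) for k in(1,7)]
    u,v=proj(n,ctr).astype(int); r=11
    a,b=[x[v-r:v+r,u-r:u+r] for x in(A,B)]
    print(n,cv2.phaseCorrelate(a,b,cv2.createHanningWindow((2*r,2*r),cv2.CV_32F)),abs(a-b).mean(),abs(a-b).max(), 'px for 3mm out',[x for x in (proj(n,W(.34,0,.045))-proj(n,ctr))/10])
E
```

```text
scene ((-0.008314364317049794, -0.022481399340406938), 0.9555597114894125) 4.4256196 9.0 px for 3mm out [np.float64(-0.6), np.float64(-0.5)]
top ((-0.09854613296311321, 0.13159154903636328), 0.9679303773575358) 1.9524794 8.0 px for 3mm out [np.float64(0.9), np.float64(-0.1)]
```

The tray hasn't moved since it was pushed home, and the cap lies mouth up in it. Handing in.

```bash
python3 -c "
from station import arm
print(arm.job_done())"
```

```text
the job is handed in; nothing more can be done
None
```

The job is handed in at about 16 s: the grey tray is home against the end stop, the mouth-down cap went through the guide and lies mouth up in it, and the two ready caps are still in place on the deck.

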